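# Change the bench over: four vessels to their own equipment

### The arm

A 6-joint arm with a two-finger parallel gripper is mounted at the origin on the work surface. World frame = base frame: x ahead of the robot, y to its left, z up, the work surface at z = 0. Lengths are in mm, angles in rad, forces in N, time in s.
With the tool pointing down it reaches from about 350 to 775 mm from the base axis. Payload 7.3 kg.
Tool frame: the origin (TCP) lies at the very end of the fingers, on their centre line; the grasp point (between the pads) lies bot.grip_point_offset behind it (bot.grip_point_offset is the distance from the TCP to the grasp point, in mm); z points along the fingers, y is the line along which they close (so a half turn about z gives the same grasp; the last joint's range is limited). The gripper opens to 92 mm and grips with 3 to 60 N. Pads are 19 mm wide; open, the fingers measure 130 mm over their backs; the gripper's body (75 mm by 190 mm) begins 47 mm behind the grasp point.
Start: joints at [-0.146, 0.342, 1.524, -0, 1.275, -0.146], TCP at [525.019, 0.019, 226.741] pointing down, gripper open.
Joint ranges: [-2.53, 2.53], [-0.77, 2.02], [0.04, 2.7], [-1, 4.14], [0.28, 2.66], [-3.11, 3.11]. Speed limits (rad/s): [2.57, 2.57, 3.14, 3.14, 3.14, 3.14].

### API

Orientations are given as [roll, pitch, yaw] about the fixed x, y, z axes, in that order (R = Rz(yaw) Ry(pitch) Rx(roll)).
In Python, from plant import bot gives the robot as it stands. The module is installed in compiled form; this text tells all that it offers.
- The arm moves only by the tool carry_out, never from a script. Its argument "plan" is a list of rows, each an object of numbers: "tx", "ty", "tz": the shift along the world's x, y, z in mm; "rx", "ry", "rz": the turn, a rotation vector about the world's x, y, z in rad. A call has 1 to 12 rows; each row shifts and turns the commanded pose from where the row before left it; what a row does not reach is not made up. A row lasts 1/10 s, in which the tool goes at most 50 mm and 8.59 degrees, less where a joint would pass 70% of its speed; a pose out of reach is approached as far as the arm can. A call with a gripper value outside its range is refused whole. "gripper" is the closure, from 0 (fully open) to 1 (shut), set as the call begins (left out, the last holds). The fingers move at their own pace and stop on an object; the grip force is fixed at half the most. Time passes only in rows, so rows that do not move let the fingers close. It gives the time, the measured TCP pose, the force, the opening and the grip force at its end, in the units of the state.
- bot.get_obs(): the state, without advancing time (a new reading comes with each control period).
- bot.capture(name): name is "scene" or "side" or "wrist"; returns the picture (420x560x3 uint8, red, green, blue); there is no depth.
- bot.camera_model(name): a dict with "camera_matrix" (3x3 intrinsics, pixels), "dist" ([k1, k2, p1, p2, k3] as OpenCV has them; the pictures are not rectified), "R" (3x3) and "t" (3): a world point X has camera coordinates R X + t. Camera axes: x right, y down, z forward; pixel columns grow to the right and rows downward; lengths in mm; the calibration is good to about 2 mm. A picture is of the moment at which its call begins: read the wrist's pose just before it. camera_model takes no time and is no camera call; for the wrist camera it gives the pose at the moment of the call.
- bot.close_job(): hands the job in; it is judged then, once.
The state is a dict: "time": time; "joint_positions": joint angles; "dq": joint speeds; "tau": joint torques, N m; "tool_pos": TCP position; "tcp_rot": TCP orientation; "contact_force": force on the tool from outside, world axes, zero at the start; "moment": the same for the moment, N m; "grip_width": finger opening in mm; "finger_force": force on a finger pad.
Only numpy, scipy, OpenCV 4.12 (cv2) and the standard library are available. Lean on these libraries where they do the work, as an engineer would, in place of code of your own. Each camera call takes 0.05 s, during which the arm holds its last target. There are 200 camera calls.

### The job

Change the bench over for the next run: every vessel is standing on the wrong piece of equipment. Put the conical flask on the magnetic stirrer, the open steel beaker on the hotplate, the white jar on the balance pan and the brown bottle on the laboratory jack, each upright in the middle of its plate; the cork mat is free for parking a vessel on the way. Set each one down without letting it fall or tipping it over, and leave the measuring cylinder standing where it is.

Things in the scene. Friction and masses are not known exactly. Their poses are not given: they have to be found in the camera images.
- flask_mid (a point): Stoppered conical flask of clear glass: foot 64 mm across, narrowing to a straight neck 27 mm across from 70 mm to 98 mm above the foot, then a lip 31 mm across (98 to 102 mm) and a dark rubber stopper 25 mm across up to the top at 112 mm. Loose, about 120 g. This point lies on its axis, half-way up (56 mm above its foot); z is its axis, upward.
- beaker_mid (a point): Open stainless steel beaker with a thin wall (2 mm), no handle: 59 mm across outside, turned-out rim 62 mm across, 70 mm high. Loose, about 110 g. This point lies on its axis, half-way up (35 mm above its foot); z upward.
- jar_mid (a point): Squat white plastic jar with a grey screw lid (shut): body 56 mm across, lid 60 mm across from 40 mm up to the top at 56 mm. Loose, about 120 g. This point lies on its axis, half-way up (28 mm above its foot); z upward.
- bottle_mid (a point): Round brown glass bottle with a black screw cap (shut): body 56 mm across up to 64 mm above its foot, then a shoulder; cap 39 mm across from 78 mm to the top at 98 mm. Loose, about 180 g. This point lies on its axis, half-way up (49 mm above its foot); z upward.
- stirrer_top (a point): Magnetic stirrer, fixed to the bench: light grey case 130 mm wide and 155 mm deep with one black dial on its front; square white ceramic plate 112 by 120 mm whose flat top is 60 mm above the bench. This point is the centre of the plate's top; -x of its frame points to its front.
- hotplate_top (a point): Hotplate (cold), fixed to the bench: the same light grey case, two black dials on its front; round dark cast plate 112 mm across, flat top 60 mm above the bench. This point is the centre of the plate's top; -x points to its front.
- balance_top (a point): Electronic balance, fixed to the bench: low grey case 135 mm wide and 165 mm deep with a small display and keys in front; round bright steel pan 110 mm across, flat top 54 mm above the bench (the pan does not move). This point is the centre of the pan's top; -x points to its front.
- jack_top (a point): Laboratory scissor jack, wound down and fixed: two square aluminium plates with crossed arms between, a black knob on a spindle in front; top plate 108 by 108 mm, flat, 54 mm above the bench. This point is the centre of the top plate's upper face; -x points to its front.
- mat_top (a point): Round cork mat lying on the bench, fixed, empty at the start: 112 mm across, 5 mm thick, a free place to park a vessel. This point is the centre of its upper face, 5 mm above the bench.
- measure_mid (a point): Slim clear measuring cylinder on a round white foot, a bystander that stays where it is: tube 22 mm across, foot 52 mm across, 120 mm high, standing loose on the bench among the equipment. This point lies on its axis 60 mm above its foot.
Mind the look-alikes: they are no part of the job. What is shaped like the part that bears hotplate_top but green or turquoise is not meant.

How it is judged:
By the outcome, as a careful person would: the job done as asked, in the order asked, and still so for the second after the job is handed in, with the robot touching nothing.
It also fails if it takes over 136 s, if anything falls off the work surface, if the arm or the gripper's body presses on something with over 40 N, if the wrist force passes 120 N, or if a joint passes its speed limit or range.

## Working session

There is one attempt and no reset: what is moved stays moved. The work goes in short steps, Python scripts to look and compute and a tool call to move; the robot and the scene stay as the last step left them, time stands still between calls to the robot, and variables do not carry over. Pictures are saved under pics/ and viewed, at most 14 in all, crops included, and the job is handed in when it is done.

Besides the shell and the picture viewer there is one more tool, called after ">>>" as name(argument=value, ...), one argument or row to a line, values as JSON. carry_out: Moves the arm, as the interface text tells. Its arguments: {"type":"object","properties":{"plan":{"type":"array"},"gripper":{"type":"number"}},"required":["plan"]}

```bash
mkdir -p pics; python3 - <<'E'
from plant import bot
import cv2,numpy as np
print(bot.grip_point_offset, bot.get_obs())
for n in ("scene","side"):
    im=bot.capture(n); cv2.imwrite(f"pics/{n}0.png",cv2.cvtColor(im,cv2.COLOR_RGB2BGR))
    m=bot.camera_model(n); print(n,{k:np.round(np.array(v),3).tolist() for k,v in m.items()})
E
```

```text
18.8 {'time': 0.0, 'joint_positions': array([-1.46003016e-01,  3.42722409e-01,  1.52501160e+00, -2.55354225e-05,
        1.27541654e+00, -1.45990844e-01]), 'dq': array([-4.23420591e-04,  6.30170779e-04, -1.29389511e-03, -5.18342163e-04,
       -1.45996517e-03, -9.54001449e-05]), 'tau': array([ 7.61924657e-04, -4.31245601e+01, -2.44219762e+01,  7.17750052e-02,
        5.59406646e-02, -1.04314388e-04]), 'tool_pos': array([5.24588211e+02, 7.33742334e-02, 2.26047027e+02]), 'tcp_rot': array([-3.14004778e+00, -2.02472939e-04,  1.57079145e+00]), 'contact_force': array([-1.149619  ,  0.23521561, -0.35320949]), 'moment': array([ 0.0257906 , -0.05240185,  0.03064946]), 'finger_force': 0.0, 'grip_width': 91.60023232767578}
scene {'camera_matrix': [[454.796, 0.0, 277.696], [0.0, 454.796, 210.097], [0.0, 0.0, 1.0]], 'dist': [0.046, 0.0, 0.0, 0.0, 0.0], 'R': [[-0.771, 0.637, 0.013], [0.526, 0.647, -0.552], [-0.361, -0.419, -0.834]], 't': [297.861, -232.767, 1658.411]}
side {'camera_matrix': [[464.958, 0.0, 278.532], [0.0, 464.958, 205.073], [0.0, 0.0, 1.0]], 'dist': [-0.102, 0.0, 0.0, 0.0, 0.0], 'R': [[-0.975, -0.223, -0.014], [-0.162, 0.749, -0.643], [0.153, -0.624, -0.766]], 't': [476.597, 75.789, 1277.918]}
```

View pics/scene0.png

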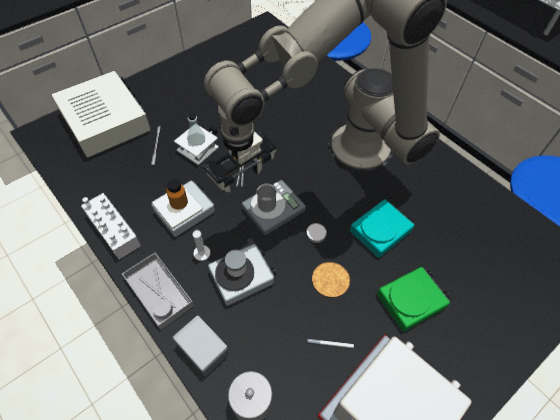

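View pics/side0.png

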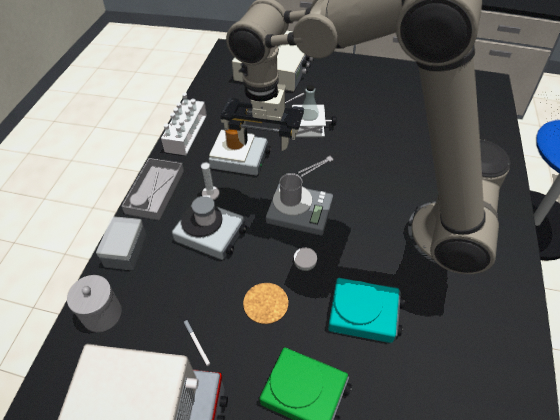

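Scene view: flask on the jack (195,140), bottle on the stirrer (183,205), beaker on the balance (268,200), jar on the hotplate (236,270), empty cork mat (330,280) and measuring cylinder (200,245). There are three hotplate-shaped devices: dark plate in a grey case (240,272), turquoise (383,228) and green (413,297). The grey one fits the description; the coloured ones are look-alikes. I'll confirm in enlarged crops.

```bash
python3 - <<'E'
import cv2
a=cv2.imread("pics/scene0.png")[110:310,140:360]; cv2.imwrite("pics/scene0c.png",cv2.resize(a,None,fx=3,fy=3,interpolation=cv2.INTER_CUBIC))
a=cv2.imread("pics/side0.png")[80:270,160:350]; cv2.imwrite("pics/side0c.png",cv2.resize(a,None,fx=3,fy=3,interpolation=cv2.INTER_CUBIC))
E
```

```text
(no output)
```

View pics/scene0c.png

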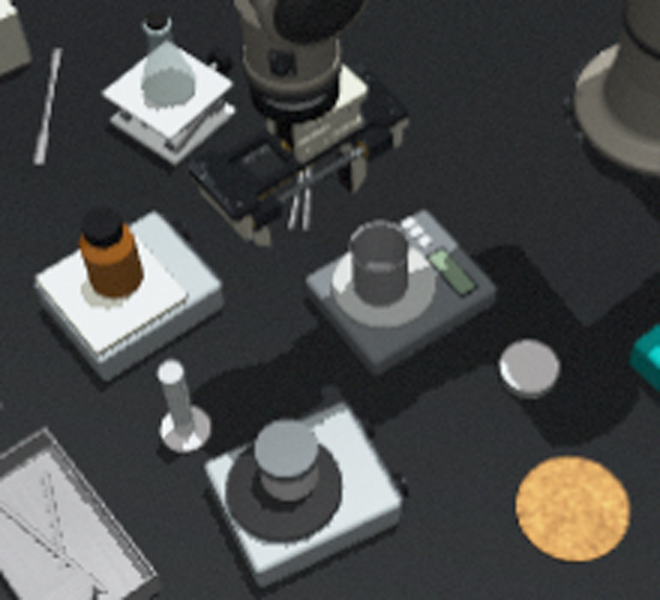

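View pics/side0c.png

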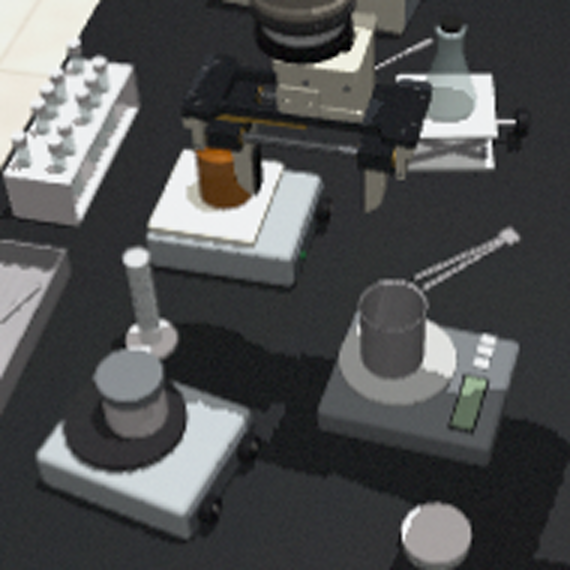

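Both crops confirm it: grey case with two dials and dark plate carrying the jar is the hotplate (scene crop 284,489). The stirrer (112,290) holds the bottle, the balance pan (383,286) the beaker and the jack plate (168,91) the flask. The cylinder is at (186,430) and the mat at (573,508). Next, cast rays from both views.

```bash
cat > h.py <<'E'
from plant import bot
import cv2,numpy as np
def ray(n,px,z,m=None):
    m=m or bot.camera_model(n); K=np.array(m["camera_matrix"]);R=np.array(m["R"]);t=np.array(m["t"])
    u=cv2.undistortPoints(np.array([[px]],float),K,np.array(m["dist"]))[0,0]
    d=R.T@np.array([u[0],u[1],1]); c=-R.T@t
    return (c+d*(z-c[2])/d[2])[:2]
E
python3 - <<'E'
from h import *
S={"jack":((168.5,91),54),"stir":((112,291),60),"bal":((383,286),54),"hot":((284,489),60),"mat":((573,508),5),
"cyl":((171,372),120),"cylfoot":((186,430),8),"jar":((286,448),116),"bottle":((102,222),158),"beaker":((379,246),124),"flask":((156,18),166)}
D={"jack":((446,105),54),"stir":((216,198),60),"bal":((398,360),54),"hot":((125,421),60),"cyl":((137,260),120),"cylfoot":((152,338),8),
"jar":((129,377),116),"beaker":((392,306),124),"flask":((454,28),166)}
for k,(p,z) in S.items():
    a=ray("scene",(140+(p[0]-1)/3,110+(p[1]-1)/3),z)
    b=ray("side",(160+(D[k][0][0]-1)/3,80+(D[k][0][1]-1)/3),z) if k in D else np.zeros(2)
    print(k,a.round(),b.round())
for nm,z,c in (("stir",60,[(37,284),(103,355),(187,297)]),("jack",54,[(103,92),(234,92),(172,138)]),("balcase",40,[(306,283),(378,368),(496,288)]),("hotcase",50,[(260,578),(400,508),(345,405)])):
    print(nm,[ray("scene",(140+x/3,110+y/3),z).round().tolist() for x,y in c])
E
```

```text
jack [ 467. -352.] [ 468. -352.]
stir [ 672. -152.] [ 670. -149.]
bal [446.  19.] [444.  21.]
hot [669. 145.] [666. 148.]
mat [446. 320.] [0. 0.]
cyl [693.   4.] [694.   8.]
cylfoot [695.   6.] [695.   6.]
jar [656. 137.] [657. 141.]
bottle [ 658. -161.] [0. 0.]
beaker [448.  15.] [450.  19.]
flask [ 463. -355.] [ 461. -340.]
stir [[728.0, -206.0], [721.0, -89.0], [616.0, -94.0]]
jack [[527.0, -396.0], [409.0, -301.0], [504.0, -288.0]]
balcase [[501.0, -42.0], [508.0, 89.0], [347.0, 91.0]]
hotcase [[738.0, 201.0], [593.0, 228.0], [564.0, 106.0]]
```

>>> carry_out(
  plan=[
    {"tx": -38, "ty": 8},
    {"tx": -38, "ty": 9},
    {},
  ],
  gripper=0,
)

```text
invalid input at $.plan[0]: expected keys tx, ty, tz, rx, ry, rz
```

```bash
python3 - <<'E'
from h import *
m=bot.camera_model("wrist"); im=bot.capture("wrist"); cv2.imwrite("pics/w1.png",cv2.cvtColor(im,cv2.COLOR_RGB2BGR))
import pickle; pickle.dump(m,open("w1.pkl","wb"))
print({k:np.round(np.array(v),3).tolist() for k,v in m.items()})
E
```

```text
{'camera_matrix': [[311.13, 0.0, 275.669], [0.0, 311.13, 207.635], [0.0, 0.0, 1.0]], 'dist': [-0.047, 0.0, 0.0, 0.0, 0.0], 'R': [[1.0, 0.0, -0.002], [0.001, -0.953, 0.302], [-0.002, -0.302, -0.953]], 't': [-523.586, -38.983, 391.947]}
```

View pics/w1.png

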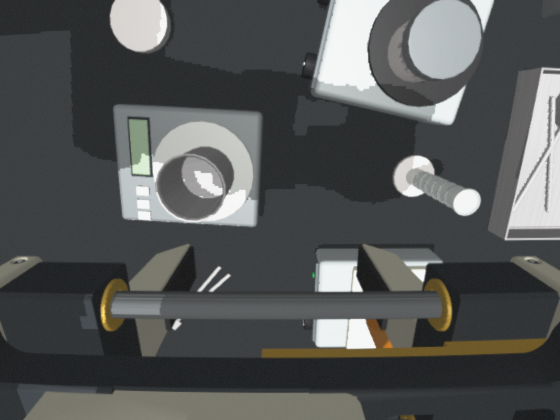

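Wrist view: balance pan centre ≈(203,172) with beaker rim ≈(190,187), jar lid ≈(444,38), measuring cylinder top (466,201).

```bash
python3 - <<'E'
from h import *
for n,p,z in (("beaker",(190,187),124),("bal",(203,172),54),("jar",(444,38),116),("cyl",(466,201),120)): print(n,ray("wrist",p,z).round(1))
E
```

```text
beaker [450.   17.5]
bal [445.4  16.9]
jar [656.9 137.1]
cyl [695.3   4. ]
```

>>> carry_out(
  plan=[
    {"tx": -38, "ty": 8, "tz": 0, "rx": 0, "ry": 0, "rz": 0},
    {"tx": -38, "ty": 9, "tz": 0, "rx": 0, "ry": 0, "rz": 0},
    {"tx": 0, "ty": 0, "tz": 0, "rx": 0, "ry": 0, "rz": 0},
  ],
  gripper=0,
)

```text
time: 0.45
tool_pos: [444.6, 18.1, 226.1]
tcp_rot: [-3.137, -0.001, 1.572]
contact_force: [0.9, 0.2, 0.1]
grip_width: 91.7
finger_force: 0.0
```

>>> carry_out(
  plan=[
    {"tx": 0, "ty": 0, "tz": -20, "rx": 0, "ry": 0, "rz": 0},
    {"tx": 0, "ty": 0, "tz": -20, "rx": 0, "ry": 0, "rz": 0},
    {"tx": 0, "ty": 0, "tz": 0, "rx": 0, "ry": 0, "rz": 0},
    {"tx": 0, "ty": 0, "tz": 0, "rx": 0, "ry": 0, "rz": 0},
  ],
)

```text
time: 0.85
tool_pos: [449.4, 16.9, 187.0]
tcp_rot: [-3.141, 0.0, 1.571]
contact_force: [0.2, 0.1, 0.1]
grip_width: 92.3
finger_force: 0.0
```

>>> carry_out(
  plan=[
    {"tx": 0, "ty": 0, "tz": -20, "rx": 0, "ry": 0, "rz": 0},
    {"tx": 0, "ty": 0, "tz": -20, "rx": 0, "ry": 0, "rz": 0},
    {"tx": 0, "ty": 0, "tz": -20, "rx": 0, "ry": 0, "rz": 0},
    {"tx": 0, "ty": 0, "tz": -20, "rx": 0, "ry": 0, "rz": 0},
    {"tx": 0, "ty": 0, "tz": -15, "rx": 0, "ry": 0, "rz": 0},
    {"tx": 0, "ty": 0, "tz": -12, "rx": 0, "ry": 0, "rz": 0},
    {"tx": 0, "ty": 0, "tz": 0, "rx": 0, "ry": 0, "rz": 0},
    {"tx": 0, "ty": 0, "tz": 0, "rx": 0, "ry": 0, "rz": 0},
  ],
)

```text
time: 1.65
tool_pos: [449.9, 16.9, 80.6]
tcp_rot: [3.14, 0.0, 1.571]
contact_force: [0.8, -0.6, 0.7]
grip_width: 91.6
finger_force: 0.0
```

>>> carry_out(
  plan=[
    {"tx": 0, "ty": 0, "tz": 0, "rx": 0, "ry": 0, "rz": 0},
    {"tx": 0, "ty": 0, "tz": 0, "rx": 0, "ry": 0, "rz": 0},
    {"tx": 0, "ty": 0, "tz": 0, "rx": 0, "ry": 0, "rz": 0},
    {"tx": 0, "ty": 0, "tz": 0, "rx": 0, "ry": 0, "rz": 0},
    {"tx": 0, "ty": 0, "tz": 0, "rx": 0, "ry": 0, "rz": 0},
    {"tx": 0, "ty": 0, "tz": 0, "rx": 0, "ry": 0, "rz": 0},
    {"tx": 0, "ty": 0, "tz": 0, "rx": 0, "ry": 0, "rz": 0},
    {"tx": 0, "ty": 0, "tz": 0, "rx": 0, "ry": 0, "rz": 0},
    {"tx": 0, "ty": 0, "tz": 0, "rx": 0, "ry": 0, "rz": 0},
    {"tx": 0, "ty": 0, "tz": 0, "rx": 0, "ry": 0, "rz": 0},
  ],
  gripper=1,
)

```text
time: 2.65
tool_pos: [449.3, 17.0, 79.9]
tcp_rot: [3.141, 0.0, 1.571]
contact_force: [0.7, 0.2, 2.4]
grip_width: 59.0
finger_force: 30.0
```

>>> carry_out(
  plan=[
    {"tx": 0, "ty": 0, "tz": 10, "rx": 0, "ry": 0, "rz": 0},
    {"tx": 0, "ty": 0, "tz": 20, "rx": 0, "ry": 0, "rz": 0},
    {"tx": 0, "ty": 0, "tz": 30, "rx": 0, "ry": 0, "rz": 0},
    {"tx": 0, "ty": 10, "tz": 10, "rx": 0, "ry": 0, "rz": 0},
    {"tx": 0, "ty": 20, "tz": 0, "rx": 0, "ry": 0, "rz": 0},
    {"tx": 0, "ty": 30, "tz": 0, "rx": 0, "ry": 0, "rz": 0},
  ],
)

```text
time: 3.25
tool_pos: [448.8, 77.4, 149.9]
tcp_rot: [3.141, 0.0, 1.569]
contact_force: [0.3, -0.1, -1.1]
grip_width: 59.0
finger_force: 30.0
```

```bash
python3 - <<'E'
from h import *
for n,p in (("turq",[(351,225),(383,202),(414,228),(379,256)]),("green",[(377,298),(424,268)])): print(n,[ray("scene",q,55).round().tolist() for q in p])
print(ray("side",(266,303),5))
E
```

```text
turq [[292.0, 240.0], [152.0, 243.0], [150.0, 370.0], [304.0, 369.0]]
green [[405.0, 457.0], [232.0, 479.0]]
[446.89802481 322.36099574]
```

>>> carry_out(
  plan=[
    {"tx": -1, "ty": 40, "tz": 0, "rx": 0, "ry": 0, "rz": 0},
    {"tx": -1, "ty": 45, "tz": 0, "rx": 0, "ry": 0, "rz": 0},
    {"tx": -1, "ty": 45, "tz": 0, "rx": 0, "ry": 0, "rz": 0},
    {"tx": 0, "ty": 45, "tz": 0, "rx": 0, "ry": 0, "rz": 0},
    {"tx": 0, "ty": 40, "tz": -15, "rx": 0, "ry": 0, "rz": 0},
    {"tx": 0, "ty": 20, "tz": -20, "rx": 0, "ry": 0, "rz": 0},
    {"tx": 0, "ty": 9, "tz": -25, "rx": 0, "ry": 0, "rz": 0},
    {"tx": 0, "ty": 0, "tz": -25, "rx": 0, "ry": 0, "rz": 0},
    {"tx": 0, "ty": 0, "tz": -15, "rx": 0, "ry": 0, "rz": 0},
    {"tx": 0, "ty": 0, "tz": -8, "rx": 0, "ry": 0, "rz": 0},
    {"tx": 0, "ty": 0, "tz": 0, "rx": 0, "ry": 0, "rz": 0},
    {"tx": 0, "ty": 0, "tz": 0, "rx": 0, "ry": 0, "rz": 0},
  ],
)

```text
time: 4.45
tool_pos: [446.2, 321.3, 42.2]
tcp_rot: [3.141, -0.0, 1.571]
contact_force: [-0.1, 0.1, -0.8]
grip_width: 58.6
finger_force: 30.0
```

>>> carry_out(
  plan=[
    {"tx": 0, "ty": 0, "tz": -3, "rx": 0, "ry": 0, "rz": 0},
    {"tx": 0, "ty": 0, "tz": -3, "rx": 0, "ry": 0, "rz": 0},
    {"tx": 0, "ty": 0, "tz": -3, "rx": 0, "ry": 0, "rz": 0},
    {"tx": 0, "ty": 0, "tz": 0, "rx": 0, "ry": 0, "rz": 0},
    {"tx": 0, "ty": 0, "tz": 0, "rx": 0, "ry": 0, "rz": 0},
  ],
)

```text
time: 4.95
tool_pos: [446.0, 321.0, 32.7]
tcp_rot: [-3.142, 0.0, 1.571]
contact_force: [0.4, 0.2, -0.9]
grip_width: 58.8
finger_force: 30.0
```

>>> carry_out(
  plan=[
    {"tx": 0, "ty": 0, "tz": -1, "rx": 0, "ry": 0, "rz": 0},
    {"tx": 0, "ty": 0, "tz": -1, "rx": 0, "ry": 0, "rz": 0},
    {"tx": 0, "ty": 0, "tz": 0, "rx": 0, "ry": 0, "rz": 0},
    {"tx": 0, "ty": 0, "tz": 0, "rx": 0, "ry": 0, "rz": 0},
  ],
)

```text
time: 5.35
tool_pos: [446.2, 321.1, 30.9]
tcp_rot: [3.141, -0.0, 1.571]
contact_force: [0.5, -0.5, 1.0]
grip_width: 58.8
finger_force: 30.0
```

>>> carry_out(
  plan=[
    {"tx": 0, "ty": 0, "tz": 0, "rx": 0, "ry": 0, "rz": 0},
    {"tx": 0, "ty": 0, "tz": 0, "rx": 0, "ry": 0, "rz": 0},
    {"tx": 0, "ty": 0, "tz": 0, "rx": 0, "ry": 0, "rz": 0},
    {"tx": 0, "ty": 0, "tz": 0, "rx": 0, "ry": 0, "rz": 0},
    {"tx": 0, "ty": 0, "tz": 0, "rx": 0, "ry": 0, "rz": 0},
    {"tx": 0, "ty": 0, "tz": 0, "rx": 0, "ry": 0, "rz": 0},
  ],
  gripper=0,
)

```text
time: 5.95
tool_pos: [446.0, 321.0, 30.7]
tcp_rot: [3.141, 0.0, 1.571]
contact_force: [0.5, -0.8, -0.3]
grip_width: 91.7
finger_force: 0.0
```

>>> carry_out(
  plan=[
    {"tx": 0, "ty": 0, "tz": 10, "rx": 0, "ry": 0, "rz": 0},
    {"tx": 0, "ty": 0, "tz": 30, "rx": 0, "ry": 0, "rz": 0},
    {"tx": 0, "ty": 0, "tz": 40, "rx": 0, "ry": 0, "rz": 0},
    {"tx": 0, "ty": 0, "tz": 40, "rx": 0, "ry": 0, "rz": 0},
    {"tx": 30, "ty": -25, "tz": 20, "rx": 0, "ry": 0, "rz": 0},
    {"tx": 36, "ty": -33, "tz": 0, "rx": 0, "ry": 0, "rz": 0},
    {"tx": 35, "ty": -33, "tz": 0, "rx": 0, "ry": 0, "rz": 0},
    {"tx": 35, "ty": -33, "tz": 0, "rx": 0, "ry": 0, "rz": 0},
    {"tx": 35, "ty": -33, "tz": 0, "rx": 0, "ry": 0, "rz": 0},
    {"tx": 25, "ty": -18, "tz": 0, "rx": 0, "ry": 0, "rz": 0},
    {"tx": 15, "ty": -8, "tz": 0, "rx": 0, "ry": 0, "rz": 0},
    {"tx": 0, "ty": 0, "tz": 0, "rx": 0, "ry": 0, "rz": 0},
  ],
)

```text
time: 7.15
tool_pos: [658.5, 136.1, 170.8]
tcp_rot: [3.141, 0.0, 1.568]
contact_force: [-0.2, 0.2, 0.2]
grip_width: 91.5
finger_force: 0.0
```

```bash
python3 - <<'E'
from h import *
im=bot.capture("wrist"); cv2.imwrite("pics/w2.png",cv2.cvtColor(im,cv2.COLOR_RGB2BGR))
o=bot.get_obs(); print(o["tool_pos"],o["grip_width"])
E
```

```text
[657.21972971 137.34716585 170.78651412] 91.7912947060856
```

View pics/w2.png

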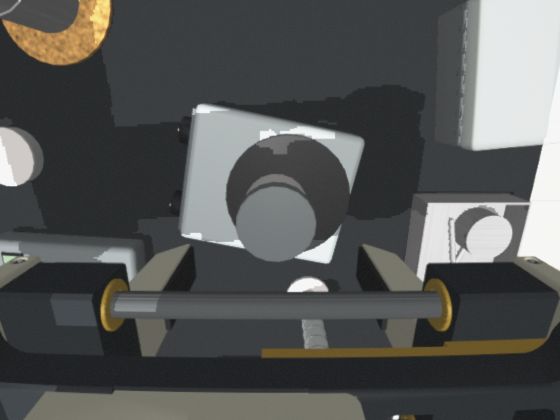

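The beaker stands on the mat (top left). Hotplate disc centre ≈(288,192), jar lid ≈(276,223).

```bash
python3 - <<'E'
from h import *
print(ray("wrist",(276,223),116).round(1),ray("wrist",(288,192),60).round(1))
im=cv2.imread("pics/w2.png"); g=im.max(2); 
# dark plate edge fit: horizontal extents at rows
for r in (160,175,190): print(r,np.where(g[r,200:360]<75)[0][[0,-1]]+200)
E
```

```text
[656.9 139.4] [667.6 148.1]
160 [238 337]
175 [230 359]
190 [227 359]
```

>>> carry_out(
  plan=[
    {"tx": 0, "ty": 0, "tz": -20, "rx": 0, "ry": 0, "rz": 0},
    {"tx": 0, "ty": 0, "tz": -20, "rx": 0, "ry": 0, "rz": 0},
    {"tx": 0, "ty": 0, "tz": -20, "rx": 0, "ry": 0, "rz": 0},
    {"tx": 0, "ty": 0, "tz": -14, "rx": 0, "ry": 0, "rz": 0},
    {"tx": 0, "ty": 0, "tz": -8, "rx": 0, "ry": 0, "rz": 0},
    {"tx": 0, "ty": 0, "tz": 0, "rx": 0, "ry": 0, "rz": 0},
    {"tx": 0, "ty": 0, "tz": 0, "rx": 0, "ry": 0, "rz": 0},
  ],
)

```text
time: 7.9
tool_pos: [657.3, 138.3, 89.6]
tcp_rot: [3.14, -0.0, 1.571]
contact_force: [-0.0, 0.0, 0.2]
grip_width: 92.0
finger_force: 0.0
```

>>> carry_out(
  plan=[
    {"tx": 0, "ty": 0, "tz": 0, "rx": 0, "ry": 0, "rz": 0},
    {"tx": 0, "ty": 0, "tz": 0, "rx": 0, "ry": 0, "rz": 0},
    {"tx": 0, "ty": 0, "tz": 0, "rx": 0, "ry": 0, "rz": 0},
    {"tx": 0, "ty": 0, "tz": 0, "rx": 0, "ry": 0, "rz": 0},
    {"tx": 0, "ty": 0, "tz": 0, "rx": 0, "ry": 0, "rz": 0},
    {"tx": 0, "ty": 0, "tz": 0, "rx": 0, "ry": 0, "rz": 0},
    {"tx": 0, "ty": 0, "tz": 0, "rx": 0, "ry": 0, "rz": 0},
    {"tx": 0, "ty": 0, "tz": 0, "rx": 0, "ry": 0, "rz": 0},
  ],
  gripper=1,
)

```text
time: 8.7
tool_pos: [657.2, 138.0, 89.0]
tcp_rot: [3.141, 0.0, 1.571]
contact_force: [1.7, 0.8, 2.2]
grip_width: 59.5
finger_force: 30.0
```

>>> carry_out(
  plan=[
    {"tx": 0, "ty": 0, "tz": 10, "rx": 0, "ry": 0, "rz": 0},
    {"tx": 0, "ty": 0, "tz": 25, "rx": 0, "ry": 0, "rz": 0},
    {"tx": 0, "ty": 0, "tz": 25, "rx": 0, "ry": 0, "rz": 0},
    {"tx": -12, "ty": -10, "tz": 5, "rx": 0, "ry": 0, "rz": 0},
    {"tx": -30, "ty": -20, "tz": 0, "rx": 0, "ry": 0, "rz": 0},
    {"tx": -35, "ty": -20, "tz": 0, "rx": 0, "ry": 0, "rz": 0},
    {"tx": -40, "ty": -20, "tz": 0, "rx": 0, "ry": 0, "rz": 0},
    {"tx": -40, "ty": -20, "tz": 0, "rx": 0, "ry": 0, "rz": 0},
    {"tx": -30, "ty": -20, "tz": 0, "rx": 0, "ry": 0, "rz": 0},
    {"tx": -20, "ty": -10, "tz": -10, "rx": 0, "ry": 0, "rz": 0},
    {"tx": -5, "ty": 0, "tz": -15, "rx": 0, "ry": 0, "rz": 0},
    {"tx": 0, "ty": 0, "tz": -15, "rx": 0, "ry": 0, "rz": 0},
  ],
)

```text
time: 9.9
tool_pos: [444.2, 17.7, 114.2]
tcp_rot: [3.141, 0.0, 1.57]
contact_force: [0.2, -0.2, -1.1]
grip_width: 59.3
finger_force: 30.0
```

>>> carry_out(
  plan=[
    {"tx": 0, "ty": 0, "tz": -15, "rx": 0, "ry": 0, "rz": 0},
    {"tx": 0, "ty": 0, "tz": -5, "rx": 0, "ry": 0, "rz": 0},
    {"tx": 0, "ty": 0, "tz": -5, "rx": 0, "ry": 0, "rz": 0},
    {"tx": 0, "ty": 0, "tz": -2, "rx": 0, "ry": 0, "rz": 0},
    {"tx": 0, "ty": 0, "tz": -2, "rx": 0, "ry": 0, "rz": 0},
    {"tx": 0, "ty": 0, "tz": 0, "rx": 0, "ry": 0, "rz": 0},
    {"tx": 0, "ty": 0, "tz": 0, "rx": 0, "ry": 0, "rz": 0},
    {"tx": 0, "ty": 0, "tz": 0, "rx": 0, "ry": 0, "rz": 0},
  ],
)

```text
time: 10.7
tool_pos: [445.2, 18.0, 85.0]
tcp_rot: [3.141, 0.0, 1.571]
contact_force: [-0.3, -0.1, 0.2]
grip_width: 59.4
finger_force: 30.0
```

>>> carry_out(
  plan=[
    {"tx": 0, "ty": 0, "tz": -1, "rx": 0, "ry": 0, "rz": 0},
    {"tx": 0, "ty": 0, "tz": -1, "rx": 0, "ry": 0, "rz": 0},
    {"tx": 0, "ty": 0, "tz": 0, "rx": 0, "ry": 0, "rz": 0},
    {"tx": 0, "ty": 0, "tz": 0, "rx": 0, "ry": 0, "rz": 0},
  ],
)

```text
time: 11.1
tool_pos: [445.1, 18.0, 82.9]
tcp_rot: [3.141, 0.0, 1.571]
contact_force: [-1.0, 0.3, 3.1]
grip_width: 59.3
finger_force: 30.0
```

>>> carry_out(
  plan=[
    {"tx": 0, "ty": 0, "tz": 0, "rx": 0, "ry": 0, "rz": 0},
    {"tx": 0, "ty": 0, "tz": 0, "rx": 0, "ry": 0, "rz": 0},
    {"tx": 0, "ty": 0, "tz": 0, "rx": 0, "ry": 0, "rz": 0},
    {"tx": 0, "ty": 0, "tz": 0, "rx": 0, "ry": 0, "rz": 0},
    {"tx": 0, "ty": 0, "tz": 0, "rx": 0, "ry": 0, "rz": 0},
    {"tx": 0, "ty": 0, "tz": 0, "rx": 0, "ry": 0, "rz": 0},
  ],
  gripper=0,
)

```text
time: 11.7
tool_pos: [445.0, 18.0, 82.7]
tcp_rot: [3.142, -0.0, 1.571]
contact_force: [-0.2, 0.1, -0.0]
grip_width: 91.5
finger_force: 0.0
```

>>> carry_out(
  plan=[
    {"tx": 0, "ty": 0, "tz": 10, "rx": 0, "ry": 0, "rz": 0},
    {"tx": 0, "ty": 0, "tz": 30, "rx": 0, "ry": 0, "rz": 0},
    {"tx": 0, "ty": 0, "tz": 30, "rx": 0, "ry": 0, "rz": 0},
    {"tx": 0, "ty": 23, "tz": 0, "rx": 0, "ry": 0, "rz": 0},
    {"tx": 0, "ty": 40, "tz": 0, "rx": 0, "ry": 0, "rz": 0},
    {"tx": 0, "ty": 45, "tz": 0, "rx": 0, "ry": 0, "rz": 0},
    {"tx": 0, "ty": 45, "tz": 0, "rx": 0, "ry": 0, "rz": 0},
    {"tx": 0, "ty": 45, "tz": 0, "rx": 0, "ry": 0, "rz": 0},
    {"tx": 0, "ty": 45, "tz": 0, "rx": 0, "ry": 0, "rz": 0},
    {"tx": 0, "ty": 40, "tz": 0, "rx": 0, "ry": 0, "rz": 0},
    {"tx": 1, "ty": 20, "tz": 0, "rx": 0, "ry": 0, "rz": 0},
    {"tx": 0, "ty": 0, "tz": 0, "rx": 0, "ry": 0, "rz": 0},
  ],
)

```text
time: 12.9
tool_pos: [445.7, 323.5, 153.2]
tcp_rot: [3.141, -0.001, 1.574]
contact_force: [-0.7, -0.6, 0.4]
grip_width: 92.2
finger_force: 0.0
```

>>> carry_out(
  plan=[
    {"tx": 0, "ty": 0, "tz": 0, "rx": 0, "ry": 0, "rz": 0},
    {"tx": 0, "ty": 0, "tz": -20, "rx": 0, "ry": 0, "rz": 0},
    {"tx": 0, "ty": 0, "tz": -25, "rx": 0, "ry": 0, "rz": 0},
    {"tx": 0, "ty": 0, "tz": -30, "rx": 0, "ry": 0, "rz": 0},
    {"tx": 0, "ty": 0, "tz": -25, "rx": 0, "ry": 0, "rz": 0},
    {"tx": 0, "ty": 0, "tz": -15, "rx": 0, "ry": 0, "rz": 0},
    {"tx": 0, "ty": 0, "tz": -7, "rx": 0, "ry": 0, "rz": 0},
    {"tx": 0, "ty": 0, "tz": 0, "rx": 0, "ry": 0, "rz": 0},
    {"tx": 0, "ty": 0, "tz": 0, "rx": 0, "ry": 0, "rz": 0},
  ],
)

```text
time: 13.8
tool_pos: [446.7, 320.7, 31.7]
tcp_rot: [3.14, -0.001, 1.57]
contact_force: [0.3, 0.2, -0.1]
grip_width: 91.5
finger_force: 0.0
```

>>> carry_out(
  plan=[
    {"tx": 0, "ty": 0, "tz": 0, "rx": 0, "ry": 0, "rz": 0},
    {"tx": 0, "ty": 0, "tz": 0, "rx": 0, "ry": 0, "rz": 0},
    {"tx": 0, "ty": 0, "tz": 0, "rx": 0, "ry": 0, "rz": 0},
    {"tx": 0, "ty": 0, "tz": 0, "rx": 0, "ry": 0, "rz": 0},
    {"tx": 0, "ty": 0, "tz": 0, "rx": 0, "ry": 0, "rz": 0},
    {"tx": 0, "ty": 0, "tz": 0, "rx": 0, "ry": 0, "rz": 0},
    {"tx": 0, "ty": 0, "tz": 0, "rx": 0, "ry": 0, "rz": 0},
    {"tx": 0, "ty": 0, "tz": 0, "rx": 0, "ry": 0, "rz": 0},
  ],
  gripper=1,
)

```text
time: 14.6
tool_pos: [446.3, 321.1, 30.9]
tcp_rot: [3.141, -0.0, 1.571]
contact_force: [1.3, -0.2, 1.8]
grip_width: 58.8
finger_force: 30.0
```

>>> carry_out(
  plan=[
    {"tx": 0, "ty": 0, "tz": 10, "rx": 0, "ry": 0, "rz": 0},
    {"tx": 0, "ty": 0, "tz": 29, "rx": 0, "ry": 0, "rz": 0},
    {"tx": 0, "ty": 0, "tz": 40, "rx": 0, "ry": 0, "rz": 0},
    {"tx": 5, "ty": -5, "tz": 30, "rx": 0, "ry": 0, "rz": 0},
    {"tx": 20, "ty": -14, "tz": 10, "rx": 0, "ry": 0, "rz": 0},
    {"tx": 30, "ty": -25, "tz": 0, "rx": 0, "ry": 0, "rz": 0},
    {"tx": 36, "ty": -30, "tz": 0, "rx": 0, "ry": 0, "rz": 0},
    {"tx": 35, "ty": -30, "tz": 0, "rx": 0, "ry": 0, "rz": 0},
    {"tx": 35, "ty": -30, "tz": 0, "rx": 0, "ry": 0, "rz": 0},
    {"tx": 30, "ty": -25, "tz": 0, "rx": 0, "ry": 0, "rz": 0},
    {"tx": 20, "ty": -10, "tz": 0, "rx": 0, "ry": 0, "rz": 0},
    {"tx": 10, "ty": -5, "tz": -10, "rx": 0, "ry": 0, "rz": 0},
  ],
)

```text
time: 15.8
tool_pos: [669.0, 145.4, 140.7]
tcp_rot: [3.139, -0.0, 1.569]
contact_force: [-0.3, -0.1, -1.7]
grip_width: 59.0
finger_force: 30.0
```

>>> carry_out(
  plan=[
    {"tx": 0, "ty": 0, "tz": -15, "rx": 0, "ry": 0, "rz": 0},
    {"tx": 0, "ty": 0, "tz": -15, "rx": 0, "ry": 0, "rz": 0},
    {"tx": 0, "ty": 0, "tz": -10, "rx": 0, "ry": 0, "rz": 0},
    {"tx": 0, "ty": 0, "tz": -6, "rx": 0, "ry": 0, "rz": 0},
    {"tx": 0, "ty": 0, "tz": -3, "rx": 0, "ry": 0, "rz": 0},
    {"tx": 0, "ty": 0, "tz": -2, "rx": 0, "ry": 0, "rz": 0},
    {"tx": 0, "ty": 0, "tz": 0, "rx": 0, "ry": 0, "rz": 0},
    {"tx": 0, "ty": 0, "tz": 0, "rx": 0, "ry": 0, "rz": 0},
    {"tx": 0, "ty": 0, "tz": 0, "rx": 0, "ry": 0, "rz": 0},
  ],
)

```text
time: 16.7
tool_pos: [667.3, 147.1, 89.3]
tcp_rot: [3.141, -0.0, 1.571]
contact_force: [-0.1, -0.0, -1.3]
grip_width: 58.8
finger_force: 30.0
```

>>> carry_out(
  plan=[
    {"tx": 0, "ty": 0, "tz": -1, "rx": 0, "ry": 0, "rz": 0},
    {"tx": 0, "ty": 0, "tz": -1, "rx": 0, "ry": 0, "rz": 0},
    {"tx": 0, "ty": 0, "tz": -1, "rx": 0, "ry": 0, "rz": 0},
    {"tx": 0, "ty": 0, "tz": 0, "rx": 0, "ry": 0, "rz": 0},
    {"tx": 0, "ty": 0, "tz": 0, "rx": 0, "ry": 0, "rz": 0},
    {"tx": 0, "ty": 0, "tz": 0, "rx": 0, "ry": 0, "rz": 0},
  ],
)

```text
time: 17.3
tool_pos: [667.1, 147.0, 85.9]
tcp_rot: [3.141, 0.0, 1.571]
contact_force: [-1.0, -0.3, 1.8]
grip_width: 58.7
finger_force: 30.0
```

>>> carry_out(
  plan=[
    {"tx": 0, "ty": 0, "tz": 0, "rx": 0, "ry": 0, "rz": 0},
    {"tx": 0, "ty": 0, "tz": 0, "rx": 0, "ry": 0, "rz": 0},
    {"tx": 0, "ty": 0, "tz": 0, "rx": 0, "ry": 0, "rz": 0},
    {"tx": 0, "ty": 0, "tz": 0, "rx": 0, "ry": 0, "rz": 0},
    {"tx": 0, "ty": 0, "tz": 0, "rx": 0, "ry": 0, "rz": 0},
    {"tx": 0, "ty": 0, "tz": 0, "rx": 0, "ry": 0, "rz": 0},
  ],
  gripper=0,
)

```text
time: 17.9
tool_pos: [667.0, 147.0, 85.7]
tcp_rot: [3.141, 0.0, 1.571]
contact_force: [-0.8, -1.0, 0.6]
grip_width: 91.5
finger_force: 0.0
```

>>> carry_out(
  plan=[
    {"tx": 0, "ty": 0, "tz": 10, "rx": 0, "ry": 0, "rz": 0},
    {"tx": 0, "ty": 0, "tz": 30, "rx": 0, "ry": 0, "rz": 0},
    {"tx": 0, "ty": 0, "tz": 40, "rx": 0, "ry": 0, "rz": 0},
    {"tx": 0, "ty": -10, "tz": 40, "rx": 0, "ry": 0, "rz": 0},
    {"tx": 0, "ty": -25, "tz": 20, "rx": 0, "ry": 0, "rz": 0},
    {"tx": 0, "ty": -40, "tz": 0, "rx": 0, "ry": 0, "rz": 0},
    {"tx": 0, "ty": -45, "tz": 0, "rx": 0, "ry": 0, "rz": 0},
    {"tx": 0, "ty": -45, "tz": 0, "rx": 0, "ry": 0, "rz": 0},
    {"tx": -3, "ty": -45, "tz": 0, "rx": 0, "ry": 0, "rz": 0},
    {"tx": -3, "ty": -45, "tz": 0, "rx": 0, "ry": 0, "rz": 0},
    {"tx": -3, "ty": -35, "tz": 0, "rx": 0, "ry": 0, "rz": 0},
    {"tx": 0, "ty": -18, "tz": 0, "rx": 0, "ry": 0, "rz": 0},
  ],
)

```text
time: 19.1
tool_pos: [657.4, -164.3, 226.6]
tcp_rot: [3.141, 0.001, 1.568]
contact_force: [-0.3, 0.6, 0.6]
grip_width: 91.7
finger_force: 0.0
```

>>> carry_out(
  plan=[
    {"tx": 0, "ty": 0, "tz": 0, "rx": 0, "ry": 0, "rz": 0},
    {"tx": 0, "ty": 0, "tz": 0, "rx": 0, "ry": 0, "rz": 0},
  ],
)

```text
time: 19.3
tool_pos: [658.2, -159.9, 226.0]
tcp_rot: [3.141, -0.001, 1.571]
contact_force: [-0.2, 0.7, -0.2]
grip_width: 91.8
finger_force: 0.0
```

```bash
python3 - <<'E'
from h import *
import pickle
m=bot.camera_model("wrist"); pickle.dump(m,open("w3.pkl","wb"))
im=bot.capture("wrist"); cv2.imwrite("pics/w3.png",cv2.cvtColor(im,cv2.COLOR_RGB2BGR))
o=bot.get_obs(); print(o["tool_pos"],o["grip_width"])
E
```

```text
[ 658.31128612 -159.23748109  225.96401459] 91.70076885700873
```

View pics/w3.png

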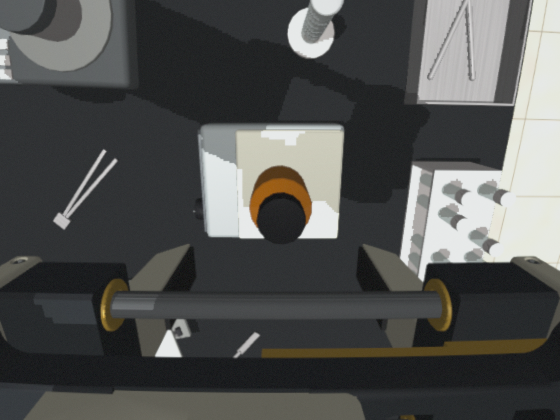

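Bottle cap centre ≈(281,219). White stirrer plate corners ≈(237,129), (343,129), (339,239), (237,239), centre ≈(289,184). The measuring cylinder stands undisturbed at the top.

```bash
python3 - <<'E'
from h import *
import pickle; m=pickle.load(open("w3.pkl","rb"))
print("cap",ray("",(281,219),158,m).round(1),"stir",ray("",(289,184),60,m).round(1),[ray("",p,60,m).round(0) for p in((237,129),(343,129),(339,239),(237,239))])
E
```

```text
cap [ 661.8 -159.4] stir [ 671.8 -154.7] [array([618., -97.]), array([726., -97.]), array([ 729., -218.]), array([ 614., -218.])]
```

>>> carry_out(
  plan=[
    {"tx": 2, "ty": 1, "tz": -20, "rx": 0, "ry": 0, "rz": 0},
    {"tx": 0, "ty": 0, "tz": -25, "rx": 0, "ry": 0, "rz": 0},
    {"tx": 0, "ty": 0, "tz": -25, "rx": 0, "ry": 0, "rz": 0},
    {"tx": 0, "ty": 0, "tz": -25, "rx": 0, "ry": 0, "rz": 0},
    {"tx": 0, "ty": 0, "tz": -15, "rx": 0, "ry": 0, "rz": 0},
    {"tx": 0, "ty": 0, "tz": -10, "rx": 0, "ry": 0, "rz": 0},
    {"tx": 0, "ty": 0, "tz": -5, "rx": 0, "ry": 0, "rz": 0},
    {"tx": 0, "ty": 0, "tz": -2, "rx": 0, "ry": 0, "rz": 0},
    {"tx": 0, "ty": 0, "tz": 0, "rx": 0, "ry": 0, "rz": 0},
    {"tx": 0, "ty": 0, "tz": 0, "rx": 0, "ry": 0, "rz": 0},
  ],
)

```text
time: 20.35
tool_pos: [660.5, -160.0, 99.7]
tcp_rot: [3.14, 0.001, 1.571]
contact_force: [0.5, -0.5, -0.1]
grip_width: 91.9
finger_force: 0.0
```

>>> carry_out(
  plan=[
    {"tx": 0, "ty": 0, "tz": 0, "rx": 0, "ry": 0, "rz": 0},
    {"tx": 0, "ty": 0, "tz": 0, "rx": 0, "ry": 0, "rz": 0},
    {"tx": 0, "ty": 0, "tz": 0, "rx": 0, "ry": 0, "rz": 0},
    {"tx": 0, "ty": 0, "tz": 0, "rx": 0, "ry": 0, "rz": 0},
    {"tx": 0, "ty": 0, "tz": 0, "rx": 0, "ry": 0, "rz": 0},
    {"tx": 0, "ty": 0, "tz": 0, "rx": 0, "ry": 0, "rz": 0},
    {"tx": 0, "ty": 0, "tz": 0, "rx": 0, "ry": 0, "rz": 0},
    {"tx": 0, "ty": 0, "tz": 0, "rx": 0, "ry": 0, "rz": 0},
  ],
  gripper=1,
)

```text
time: 21.15
tool_pos: [660.3, -160.1, 98.9]
tcp_rot: [3.141, 0.0, 1.571]
contact_force: [1.6, -0.0, -0.2]
grip_width: 55.6
finger_force: 30.0
```

>>> carry_out(
  plan=[
    {"tx": 0, "ty": 0, "tz": 10, "rx": 0, "ry": 0, "rz": 0},
    {"tx": 0, "ty": 0, "tz": 25, "rx": 0, "ry": 0, "rz": 0},
    {"tx": 0, "ty": 0, "tz": 30, "rx": 0, "ry": 0, "rz": 0},
    {"tx": -4, "ty": 6, "tz": 20, "rx": 0, "ry": 0, "rz": 0},
    {"tx": -10, "ty": 20, "tz": 5, "rx": 0, "ry": 0, "rz": 0},
    {"tx": -15, "ty": 30, "tz": 0, "rx": 0, "ry": 0, "rz": 0},
    {"tx": -20, "ty": 40, "tz": 0, "rx": 0, "ry": 0, "rz": 0},
    {"tx": -20, "ty": 44, "tz": 0, "rx": 0, "ry": 0, "rz": 0},
    {"tx": -20, "ty": 44, "tz": 0, "rx": 0, "ry": 0, "rz": 0},
    {"tx": -20, "ty": 44, "tz": 0, "rx": 0, "ry": 0, "rz": 0},
    {"tx": -20, "ty": 44, "tz": 0, "rx": 0, "ry": 0, "rz": 0},
    {"tx": -20, "ty": 44, "tz": 0, "rx": 0, "ry": 0, "rz": 0},
  ],
)

```text
time: 22.35
tool_pos: [509.6, 157.4, 189.3]
tcp_rot: [-3.141, 0.0, 1.571]
contact_force: [0.5, 0.9, -1.2]
grip_width: 55.1
finger_force: 30.0
```

>>> carry_out(
  plan=[
    {"tx": -20, "ty": 44, "tz": 0, "rx": 0, "ry": 0, "rz": 0},
    {"tx": -20, "ty": 44, "tz": 0, "rx": 0, "ry": 0, "rz": 0},
    {"tx": -15, "ty": 40, "tz": 0, "rx": 0, "ry": 0, "rz": 0},
    {"tx": -8, "ty": 25, "tz": -5, "rx": 0, "ry": 0, "rz": 0},
    {"tx": -2, "ty": 12, "tz": -15, "rx": 0, "ry": 0, "rz": 0},
    {"tx": 0, "ty": 0, "tz": -30, "rx": 0, "ry": 0, "rz": 0},
    {"tx": 0, "ty": 0, "tz": -30, "rx": 0, "ry": 0, "rz": 0},
    {"tx": 0, "ty": 0, "tz": -25, "rx": 0, "ry": 0, "rz": 0},
    {"tx": 0, "ty": 0, "tz": -20, "rx": 0, "ry": 0, "rz": 0},
    {"tx": 0, "ty": 0, "tz": -10, "rx": 0, "ry": 0, "rz": 0},
    {"tx": 0, "ty": 0, "tz": 0, "rx": 0, "ry": 0, "rz": 0},
    {"tx": 0, "ty": 0, "tz": 0, "rx": 0, "ry": 0, "rz": 0},
  ],
)

```text
time: 23.55
tool_pos: [446.5, 321.3, 54.6]
tcp_rot: [3.141, -0.0, 1.571]
contact_force: [-0.5, -0.2, -1.1]
grip_width: 55.5
finger_force: 30.0
```

>>> carry_out(
  plan=[
    {"tx": 0, "ty": 0, "tz": -5, "rx": 0, "ry": 0, "rz": 0},
    {"tx": 0, "ty": 0, "tz": -2, "rx": 0, "ry": 0, "rz": 0},
    {"tx": 0, "ty": 0, "tz": -1, "rx": 0, "ry": 0, "rz": 0},
    {"tx": 0, "ty": 0, "tz": -1, "rx": 0, "ry": 0, "rz": 0},
    {"tx": 0, "ty": 0, "tz": -1, "rx": 0, "ry": 0, "rz": 0},
    {"tx": 0, "ty": 0, "tz": 0, "rx": 0, "ry": 0, "rz": 0},
    {"tx": 0, "ty": 0, "tz": 0, "rx": 0, "ry": 0, "rz": 0},
  ],
)

```text
time: 24.25
tool_pos: [446.1, 321.1, 43.9]
tcp_rot: [3.141, -0.0, 1.571]
contact_force: [-0.4, -0.0, -0.4]
grip_width: 55.4
finger_force: 30.0
```

>>> carry_out(
  plan=[
    {"tx": 0, "ty": 0, "tz": 0, "rx": 0, "ry": 0, "rz": 0},
    {"tx": 0, "ty": 0, "tz": 0, "rx": 0, "ry": 0, "rz": 0},
    {"tx": 0, "ty": 0, "tz": 0, "rx": 0, "ry": 0, "rz": 0},
    {"tx": 0, "ty": 0, "tz": 0, "rx": 0, "ry": 0, "rz": 0},
    {"tx": 0, "ty": 0, "tz": 0, "rx": 0, "ry": 0, "rz": 0},
    {"tx": 0, "ty": 0, "tz": 0, "rx": 0, "ry": 0, "rz": 0},
  ],
  gripper=0,
)

```text
time: 24.85
tool_pos: [446.0, 321.0, 43.8]
tcp_rot: [3.141, -0.0, 1.571]
contact_force: [-0.1, 0.7, -0.8]
grip_width: 91.3
finger_force: 0.0
```

>>> carry_out(
  plan=[
    {"tx": 0, "ty": 0, "tz": 10, "rx": 0, "ry": 0, "rz": 0},
    {"tx": 0, "ty": 0, "tz": 30, "rx": 0, "ry": 0, "rz": 0},
    {"tx": 0, "ty": 0, "tz": 45, "rx": 0, "ry": 0, "rz": 0},
    {"tx": 0, "ty": 0, "tz": 45, "rx": 0, "ry": 0, "rz": 0},
    {"tx": 0, "ty": 0, "tz": 40, "rx": 0, "ry": 0, "rz": 0},
    {"tx": 0, "ty": 0, "tz": 21, "rx": 0, "ry": 0, "rz": 0},
    {"tx": 0, "ty": 0, "tz": 0, "rx": 0, "ry": 0, "rz": 0},
  ],
)

```text
time: 25.55
tool_pos: [447.4, 321.8, 239.3]
tcp_rot: [3.134, -0.004, 1.571]
contact_force: [0.7, 0.4, 0.0]
grip_width: 91.9
finger_force: 0.0
```

```bash
python3 - <<'E'
from h import *
out=[]
for n,(x,y) in (("scene",(140,110)),("side",(190,75))):
    im=cv2.cvtColor(bot.capture(n),cv2.COLOR_RGB2BGR); cv2.imwrite(f"pics/{n}1.png",im)
    out.append(cv2.resize(im[y:y+200,x:x+133],None,fx=3,fy=3,interpolation=cv2.INTER_CUBIC))
cv2.imwrite("pics/both1.png",np.hstack(out))
E
```

```text
(no output)
```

View pics/both1.png

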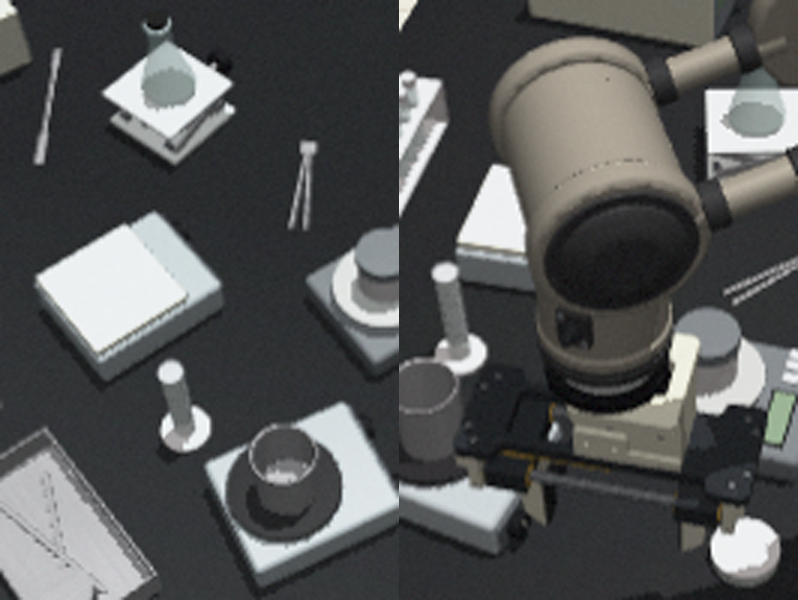

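Empty stirrer plate: left (37,284), top (125,223), right (187,297), bottom (103,353), centre ≈(113,290), so about (671,-153). The beaker is centred on the hotplate, the jar is on the balance and the cylinder is upright.

>>> carry_out(
  plan=[
    {"tx": 0, "ty": -25, "tz": 0, "rx": 0, "ry": 0, "rz": 0},
    {"tx": 0, "ty": -45, "tz": 0, "rx": 0, "ry": 0, "rz": 0},
    {"tx": 10, "ty": -45, "tz": 0, "rx": 0, "ry": 0, "rz": 0},
    {"tx": 10, "ty": -45, "tz": 0, "rx": 0, "ry": 0, "rz": 0},
    {"tx": 10, "ty": -45, "tz": 0, "rx": 0, "ry": 0, "rz": 0},
    {"tx": 0, "ty": -45, "tz": 0, "rx": 0, "ry": 0, "rz": 0},
    {"tx": 0, "ty": -45, "tz": 0, "rx": 0, "ry": 0, "rz": 0},
    {"tx": 0, "ty": -45, "tz": 0, "rx": 0, "ry": 0, "rz": 0},
    {"tx": 0, "ty": -45, "tz": 0, "rx": 0, "ry": 0, "rz": 0},
    {"tx": 0, "ty": -45, "tz": 0, "rx": 0, "ry": 0, "rz": 0},
    {"tx": 0, "ty": -45, "tz": 0, "rx": 0, "ry": 0, "rz": 0},
    {"tx": 0, "ty": -45, "tz": 0, "rx": 0, "ry": 0, "rz": 0},
  ],
)

```text
time: 26.85
tool_pos: [474.9, -200.4, 233.0]
tcp_rot: [-3.139, -0.002, 1.571]
contact_force: [0.9, 0.2, 0.0]
grip_width: 91.8
finger_force: 0.0
```

>>> carry_out(
  plan=[
    {"tx": -4, "ty": -45, "tz": 0, "rx": 0, "ry": 0, "rz": 0},
    {"tx": -5, "ty": -45, "tz": 0, "rx": 0, "ry": 0, "rz": 0},
    {"tx": -4, "ty": -40, "tz": 0, "rx": 0, "ry": 0, "rz": 0},
    {"tx": 0, "ty": -25, "tz": 0, "rx": 0, "ry": 0, "rz": 0},
    {"tx": 0, "ty": 0, "tz": 0, "rx": 0, "ry": 0, "rz": 0},
    {"tx": 0, "ty": 0, "tz": 0, "rx": 0, "ry": 0, "rz": 0},
    {"tx": 0, "ty": 0, "tz": 0, "rx": 0, "ry": 0, "rz": 0},
    {"tx": 0, "ty": 0, "tz": 0, "rx": 0, "ry": 0, "rz": 0},
  ],
)

```text
time: 27.65
tool_pos: [463.2, -352.6, 234.6]
tcp_rot: [-3.141, -0.001, 1.572]
contact_force: [0.4, 0.4, 0.2]
grip_width: 91.6
finger_force: 0.0
```

```bash
python3 - <<'E'
from h import *
import pickle
m=bot.camera_model("wrist"); pickle.dump(m,open("w4.pkl","wb"))
im=bot.capture("wrist"); cv2.imwrite("pics/w4.png",cv2.cvtColor(im,cv2.COLOR_RGB2BGR))
o=bot.get_obs(); print(o["tool_pos"],o["grip_width"])
E
```

```text
[ 463.28788064 -352.78412974  234.78816975] 91.94172291792111
```

View pics/w4.png

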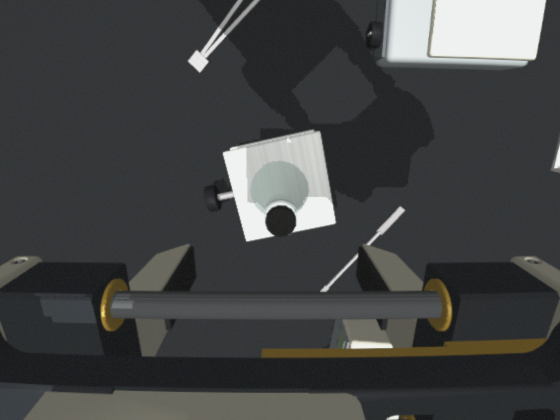

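Stopper centre ≈(281,220). Jack plate corners ≈(224,151), (319,131), (335,222), (246,241). Flask foot ≈(280,187).

```bash
python3 - <<'E'
from h import *
import pickle; m=pickle.load(open("w4.pkl","rb"))
print("stop",ray("",(281,220),166,m).round(1),"foot",ray("",(280,188),54,m).round(1))
c=np.array([ray("",p,54,m) for p in((224,151),(319,131),(335,222),(246,241))]); print(c.round(),c.mean(0).round(1))
E
```

```text
stop [ 466.7 -353.2] foot [ 467.3 -355.5]
[[ 406. -314.]
 [ 508. -293.]
 [ 531. -396.]
 [ 427. -420.]] [ 468.4 -355.9]
```

>>> carry_out(
  plan=[
    {"tx": 3, "ty": 0, "tz": -15, "rx": 0, "ry": 0, "rz": 0},
    {"tx": 0, "ty": 0, "tz": -25, "rx": 0, "ry": 0, "rz": 0},
    {"tx": 0, "ty": 0, "tz": -25, "rx": 0, "ry": 0, "rz": 0},
    {"tx": 0, "ty": 0, "tz": -20, "rx": 0, "ry": 0, "rz": 0},
    {"tx": 0, "ty": 0, "tz": -15, "rx": 0, "ry": 0, "rz": 0},
    {"tx": 0, "ty": 0, "tz": -8, "rx": 0, "ry": 0, "rz": 0},
    {"tx": 0, "ty": 0, "tz": -2, "rx": 0, "ry": 0, "rz": 0},
    {"tx": 0, "ty": 0, "tz": 0, "rx": 0, "ry": 0, "rz": 0},
    {"tx": 0, "ty": 0, "tz": 0, "rx": 0, "ry": 0, "rz": 0},
    {"tx": 0, "ty": 0, "tz": 0, "rx": 0, "ry": 0, "rz": 0},
  ],
)

```text
time: 28.7
tool_pos: [466.4, -354.3, 125.6]
tcp_rot: [3.14, 0.001, 1.571]
contact_force: [-0.3, 0.0, 0.4]
grip_width: 91.9
finger_force: 0.0
```

>>> carry_out(
  plan=[
    {"tx": 0, "ty": 0, "tz": 0, "rx": 0, "ry": 0, "rz": 0},
    {"tx": 0, "ty": 0, "tz": 0, "rx": 0, "ry": 0, "rz": 0},
    {"tx": 0, "ty": 0, "tz": 0, "rx": 0, "ry": 0, "rz": 0},
    {"tx": 0, "ty": 0, "tz": 0, "rx": 0, "ry": 0, "rz": 0},
    {"tx": 0, "ty": 0, "tz": 0, "rx": 0, "ry": 0, "rz": 0},
    {"tx": 0, "ty": 0, "tz": 0, "rx": 0, "ry": 0, "rz": 0},
    {"tx": 0, "ty": 0, "tz": 0, "rx": 0, "ry": 0, "rz": 0},
    {"tx": 0, "ty": 0, "tz": 0, "rx": 0, "ry": 0, "rz": 0},
    {"tx": 0, "ty": 0, "tz": 0, "rx": 0, "ry": 0, "rz": 0},
    {"tx": 0, "ty": 0, "tz": 0, "rx": 0, "ry": 0, "rz": 0},
  ],
  gripper=1,
)

```text
time: 29.7
tool_pos: [466.1, -354.0, 124.7]
tcp_rot: [3.141, 0.0, 1.571]
contact_force: [0.0, 0.3, 0.6]
grip_width: 28.9
finger_force: 30.0
```

>>> carry_out(
  plan=[
    {"tx": 0, "ty": 0, "tz": 5, "rx": 0, "ry": 0, "rz": 0},
    {"tx": 0, "ty": 0, "tz": 15, "rx": 0, "ry": 0, "rz": 0},
    {"tx": 0, "ty": 0, "tz": 30, "rx": 0, "ry": 0, "rz": 0},
    {"tx": 0, "ty": 0, "tz": 35, "rx": 0, "ry": 0, "rz": 0},
    {"tx": 0, "ty": 0, "tz": 15, "rx": 0, "ry": 0, "rz": 0},
    {"tx": 0, "ty": 0, "tz": 0, "rx": 0, "ry": 0, "rz": 0},
    {"tx": 0, "ty": 0, "tz": 0, "rx": 0, "ry": 0, "rz": 0},
  ],
)

```text
time: 30.4
tool_pos: [465.7, -353.7, 224.2]
tcp_rot: [-3.141, -0.001, 1.571]
contact_force: [-0.4, -0.0, -2.1]
grip_width: 28.7
finger_force: 30.0
```

```bash
python3 - <<'E'
from h import *
out=[]
for n,(x,y,f) in (("scene",(140,70,3)),("side",(260,40,3))):
    im=cv2.cvtColor(bot.capture(n),cv2.COLOR_RGB2BGR); cv2.imwrite(f"pics/{n}2.png",im)
    out.append(cv2.resize(im[y:y+130,x:x+130],None,fx=f,fy=f,interpolation=cv2.INTER_CUBIC))
cv2.imwrite("pics/both2.png",np.hstack(out))
E
```

```text
(no output)
```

View pics/both2.png

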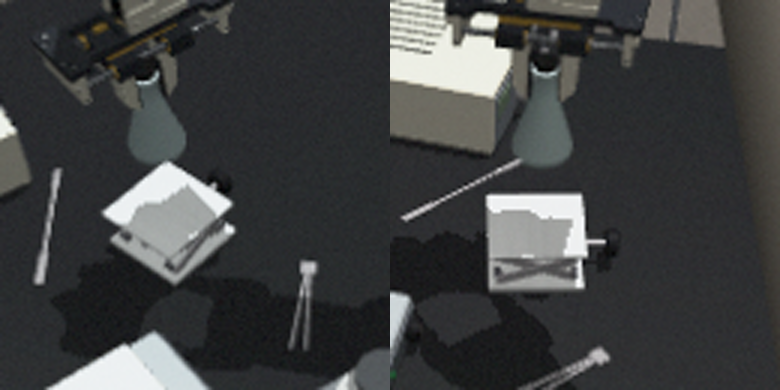

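The flask hangs upright in both views, and the empty jack plate is clearly visible. Moving to the stirrer.

>>> carry_out(
  plan=[
    {"tx": 10, "ty": 10, "tz": 0, "rx": 0, "ry": 0, "rz": 0},
    {"tx": 20, "ty": 20, "tz": 0, "rx": 0, "ry": 0, "rz": 0},
    {"tx": 25, "ty": 25, "tz": 0, "rx": 0, "ry": 0, "rz": 0},
    {"tx": 30, "ty": 30, "tz": 0, "rx": 0, "ry": 0, "rz": 0},
    {"tx": 30, "ty": 30, "tz": 0, "rx": 0, "ry": 0, "rz": 0},
    {"tx": 30, "ty": 30, "tz": 0, "rx": 0, "ry": 0, "rz": 0},
    {"tx": 30, "ty": 26, "tz": 0, "rx": 0, "ry": 0, "rz": 0},
    {"tx": 20, "ty": 20, "tz": -5, "rx": 0, "ry": 0, "rz": 0},
    {"tx": 10, "ty": 10, "tz": -10, "rx": 0, "ry": 0, "rz": 0},
    {"tx": 0, "ty": 0, "tz": -20, "rx": 0, "ry": 0, "rz": 0},
    {"tx": 0, "ty": 0, "tz": -20, "rx": 0, "ry": 0, "rz": 0},
    {"tx": 0, "ty": 0, "tz": -15, "rx": 0, "ry": 0, "rz": 0},
  ],
)

```text
time: 31.7
tool_pos: [669.9, -152.5, 151.8]
tcp_rot: [-3.138, -0.001, 1.571]
contact_force: [-0.7, -0.4, -1.4]
grip_width: 28.5
finger_force: 30.0
```

>>> carry_out(
  plan=[
    {"tx": 0, "ty": 0, "tz": -10, "rx": 0, "ry": 0, "rz": 0},
    {"tx": 0, "ty": 0, "tz": -6, "rx": 0, "ry": 0, "rz": 0},
    {"tx": 0, "ty": 0, "tz": -3, "rx": 0, "ry": 0, "rz": 0},
    {"tx": 0, "ty": 0, "tz": -1, "rx": 0, "ry": 0, "rz": 0},
    {"tx": 0, "ty": 0, "tz": -1, "rx": 0, "ry": 0, "rz": 0},
    {"tx": 0, "ty": 0, "tz": 0, "rx": 0, "ry": 0, "rz": 0},
    {"tx": 0, "ty": 0, "tz": 0, "rx": 0, "ry": 0, "rz": 0},
    {"tx": 0, "ty": 0, "tz": 0, "rx": 0, "ry": 0, "rz": 0},
  ],
)

```text
time: 32.5
tool_pos: [671.1, -153.0, 134.1]
tcp_rot: [3.141, 0.0, 1.571]
contact_force: [0.4, 0.1, -1.1]
grip_width: 29.1
finger_force: 30.0
```

```bash
python3 - <<'E'
from h import *
for n,o,c in (("scene",(140,70),[(103,212),(167,160),(233,205),(172,258)]),("side",(260,40),[(96,195),(193,193),(197,257),(98,262)])):
    q=np.array([ray(n,(o[0]+(x-1)/3,o[1]+(y-1)/3),54) for x,y in c]); print(n,q.round().tolist(),q.mean(0).round(1))
E
```

```text
scene [[527.0, -398.0], [423.0, -421.0], [404.0, -313.0], [504.0, -290.0]] [ 464.5 -355.5]
side [[532.0, -393.0], [426.0, -419.0], [404.0, -310.0], [507.0, -280.0]] [ 467.4 -350.5]
```

>>> carry_out(
  plan=[
    {"tx": 0, "ty": 0, "tz": -1, "rx": 0, "ry": 0, "rz": 0},
    {"tx": 0, "ty": 0, "tz": -1, "rx": 0, "ry": 0, "rz": 0},
    {"tx": 0, "ty": 0, "tz": -1, "rx": 0, "ry": 0, "rz": 0},
    {"tx": 0, "ty": 0, "tz": 0, "rx": 0, "ry": 0, "rz": 0},
    {"tx": 0, "ty": 0, "tz": 0, "rx": 0, "ry": 0, "rz": 0},
    {"tx": 0, "ty": 0, "tz": 0, "rx": 0, "ry": 0, "rz": 0},
  ],
)

```text
time: 33.1
tool_pos: [671.1, -153.0, 130.8]
tcp_rot: [3.141, 0.0, 1.571]
contact_force: [-0.1, 0.4, -0.5]
grip_width: 28.7
finger_force: 30.0
```

>>> carry_out(
  plan=[
    {"tx": 0, "ty": 0, "tz": 0, "rx": 0, "ry": 0, "rz": 0},
    {"tx": 0, "ty": 0, "tz": 0, "rx": 0, "ry": 0, "rz": 0},
    {"tx": 0, "ty": 0, "tz": 0, "rx": 0, "ry": 0, "rz": 0},
    {"tx": 0, "ty": 0, "tz": 0, "rx": 0, "ry": 0, "rz": 0},
    {"tx": 0, "ty": 0, "tz": 0, "rx": 0, "ry": 0, "rz": 0},
    {"tx": 0, "ty": 0, "tz": 0, "rx": 0, "ry": 0, "rz": 0},
    {"tx": 0, "ty": 0, "tz": 0, "rx": 0, "ry": 0, "rz": 0},
    {"tx": 0, "ty": 0, "tz": 0, "rx": 0, "ry": 0, "rz": 0},
  ],
  gripper=0,
)

```text
time: 33.9
tool_pos: [671.0, -153.0, 130.7]
tcp_rot: [3.142, -0.0, 1.571]
contact_force: [-0.2, -0.2, 0.3]
grip_width: 88.2
finger_force: 0.0
```

>>> carry_out(
  plan=[
    {"tx": 0, "ty": 0, "tz": 5, "rx": 0, "ry": 0, "rz": 0},
    {"tx": 0, "ty": 0, "tz": 20, "rx": 0, "ry": 0, "rz": 0},
    {"tx": 0, "ty": 0, "tz": 35, "rx": 0, "ry": 0, "rz": 0},
    {"tx": 0, "ty": 0, "tz": 30, "rx": 0, "ry": 0, "rz": 0},
    {"tx": -10, "ty": 20, "tz": 10, "rx": 0, "ry": 0, "rz": 0},
    {"tx": -20, "ty": 36, "tz": 0, "rx": 0, "ry": 0, "rz": 0},
    {"tx": -20, "ty": 44, "tz": 0, "rx": 0, "ry": 0, "rz": 0},
    {"tx": -20, "ty": 44, "tz": 0, "rx": 0, "ry": 0, "rz": 0},
    {"tx": -20, "ty": 44, "tz": 0, "rx": 0, "ry": 0, "rz": 0},
    {"tx": -20, "ty": 44, "tz": 0, "rx": 0, "ry": 0, "rz": 0},
    {"tx": -20, "ty": 44, "tz": 0, "rx": 0, "ry": 0, "rz": 0},
    {"tx": -20, "ty": 44, "tz": 0, "rx": 0, "ry": 0, "rz": 0},
  ],
)

```text
time: 35.1
tool_pos: [520.0, 168.6, 231.4]
tcp_rot: [3.14, -0.0, 1.571]
contact_force: [0.9, 0.8, 0.3]
grip_width: 91.8
finger_force: 0.0
```

>>> carry_out(
  plan=[
    {"tx": -20, "ty": 44, "tz": 0, "rx": 0, "ry": 0, "rz": 0},
    {"tx": -20, "ty": 44, "tz": 0, "rx": 0, "ry": 0, "rz": 0},
    {"tx": -20, "ty": 36, "tz": 0, "rx": 0, "ry": 0, "rz": 0},
    {"tx": -10, "ty": 20, "tz": 0, "rx": 0, "ry": 0, "rz": 0},
    {"tx": -5, "ty": 10, "tz": 0, "rx": 0, "ry": 0, "rz": 0},
    {"tx": 0, "ty": 0, "tz": 0, "rx": 0, "ry": 0, "rz": 0},
    {"tx": 0, "ty": 0, "tz": 0, "rx": 0, "ry": 0, "rz": 0},
    {"tx": 0, "ty": 0, "tz": 0, "rx": 0, "ry": 0, "rz": 0},
  ],
)

```text
time: 35.9
tool_pos: [446.8, 319.9, 230.8]
tcp_rot: [3.141, 0.0, 1.569]
contact_force: [-0.2, -0.3, -0.3]
grip_width: 92.2
finger_force: 0.0
```

>>> carry_out(
  plan=[
    {"tx": 0, "ty": 0, "tz": -20, "rx": 0, "ry": 0, "rz": 0},
    {"tx": 0, "ty": 0, "tz": -35, "rx": 0, "ry": 0, "rz": 0},
    {"tx": 0, "ty": 0, "tz": -35, "rx": 0, "ry": 0, "rz": 0},
    {"tx": 0, "ty": 0, "tz": -35, "rx": 0, "ry": 0, "rz": 0},
    {"tx": 0, "ty": 0, "tz": -30, "rx": 0, "ry": 0, "rz": 0},
    {"tx": 0, "ty": 0, "tz": -20, "rx": 0, "ry": 0, "rz": 0},
    {"tx": 0, "ty": 0, "tz": -9, "rx": 0, "ry": 0, "rz": 0},
    {"tx": 0, "ty": 0, "tz": -3, "rx": 0, "ry": 0, "rz": 0},
    {"tx": 0, "ty": 0, "tz": 0, "rx": 0, "ry": 0, "rz": 0},
    {"tx": 0, "ty": 0, "tz": 0, "rx": 0, "ry": 0, "rz": 0},
  ],
)

```text
time: 36.9
tool_pos: [446.9, 321.2, 44.9]
tcp_rot: [3.14, -0.001, 1.57]
contact_force: [0.2, -0.2, -0.4]
grip_width: 91.9
finger_force: 0.0
```

>>> carry_out(
  plan=[
    {"tx": 0, "ty": 0, "tz": 0, "rx": 0, "ry": 0, "rz": 0},
    {"tx": 0, "ty": 0, "tz": 0, "rx": 0, "ry": 0, "rz": 0},
    {"tx": 0, "ty": 0, "tz": 0, "rx": 0, "ry": 0, "rz": 0},
    {"tx": 0, "ty": 0, "tz": 0, "rx": 0, "ry": 0, "rz": 0},
    {"tx": 0, "ty": 0, "tz": 0, "rx": 0, "ry": 0, "rz": 0},
    {"tx": 0, "ty": 0, "tz": 0, "rx": 0, "ry": 0, "rz": 0},
    {"tx": 0, "ty": 0, "tz": 0, "rx": 0, "ry": 0, "rz": 0},
    {"tx": 0, "ty": 0, "tz": 0, "rx": 0, "ry": 0, "rz": 0},
  ],
  gripper=1,
)

```text
time: 37.7
tool_pos: [446.1, 321.1, 43.8]
tcp_rot: [3.141, -0.0, 1.571]
contact_force: [-0.4, 0.5, 0.1]
grip_width: 55.2
finger_force: 30.0
```

>>> carry_out(
  plan=[
    {"tx": 0, "ty": 0, "tz": 10, "rx": 0, "ry": 0, "rz": 0},
    {"tx": 0, "ty": 0, "tz": 30, "rx": 0, "ry": 0, "rz": 0},
    {"tx": 0, "ty": 0, "tz": 40, "rx": 0, "ry": 0, "rz": 0},
    {"tx": 0, "ty": 0, "tz": 40, "rx": 0, "ry": 0, "rz": 0},
    {"tx": 5, "ty": -10, "tz": 20, "rx": 0, "ry": 0, "rz": 0},
    {"tx": 10, "ty": -25, "tz": 6, "rx": 0, "ry": 0, "rz": 0},
    {"tx": 10, "ty": -40, "tz": 0, "rx": 0, "ry": 0, "rz": 0},
    {"tx": 5, "ty": -45, "tz": 0, "rx": 0, "ry": 0, "rz": 0},
    {"tx": 0, "ty": -45, "tz": 0, "rx": 0, "ry": 0, "rz": 0},
    {"tx": 0, "ty": -45, "tz": 0, "rx": 0, "ry": 0, "rz": 0},
    {"tx": 0, "ty": -45, "tz": 0, "rx": 0, "ry": 0, "rz": 0},
    {"tx": 0, "ty": -45, "tz": 0, "rx": 0, "ry": 0, "rz": 0},
  ],
)

```text
time: 38.9
tool_pos: [475.5, 19.4, 190.3]
tcp_rot: [3.141, 0.0, 1.571]
contact_force: [1.2, -0.0, -1.4]
grip_width: 55.1
finger_force: 30.0
```

>>> carry_out(
  plan=[
    {"tx": 0, "ty": -45, "tz": 0, "rx": 0, "ry": 0, "rz": 0},
    {"tx": 0, "ty": -45, "tz": 0, "rx": 0, "ry": 0, "rz": 0},
    {"tx": 0, "ty": -45, "tz": 0, "rx": 0, "ry": 0, "rz": 0},
    {"tx": 0, "ty": -45, "tz": 0, "rx": 0, "ry": 0, "rz": 0},
    {"tx": 0, "ty": -45, "tz": 0, "rx": 0, "ry": 0, "rz": 0},
    {"tx": 0, "ty": -45, "tz": 0, "rx": 0, "ry": 0, "rz": 0},
    {"tx": -3, "ty": -40, "tz": 0, "rx": 0, "ry": 0, "rz": 0},
    {"tx": -3, "ty": -35, "tz": 0, "rx": 0, "ry": 0, "rz": 0},
    {"tx": -3, "ty": -20, "tz": 0, "rx": 0, "ry": 0, "rz": 0},
    {"tx": 0, "ty": -10, "tz": -5, "rx": 0, "ry": 0, "rz": 0},
    {"tx": 0, "ty": 0, "tz": -15, "rx": 0, "ry": 0, "rz": 0},
    {"tx": 0, "ty": 0, "tz": -20, "rx": 0, "ry": 0, "rz": 0},
  ],
)

```text
time: 40.1
tool_pos: [467.5, -353.3, 149.9]
tcp_rot: [3.14, 0.0, 1.571]
contact_force: [-0.3, -0.8, -2.2]
grip_width: 55.2
finger_force: 30.0
```

>>> carry_out(
  plan=[
    {"tx": 0, "ty": 0, "tz": -20, "rx": 0, "ry": 0, "rz": 0},
    {"tx": 0, "ty": 0, "tz": -15, "rx": 0, "ry": 0, "rz": 0},
    {"tx": 0, "ty": 0, "tz": -10, "rx": 0, "ry": 0, "rz": 0},
    {"tx": 0, "ty": 0, "tz": -5, "rx": 0, "ry": 0, "rz": 0},
    {"tx": 0, "ty": 0, "tz": -2, "rx": 0, "ry": 0, "rz": 0},
    {"tx": 0, "ty": 0, "tz": 0, "rx": 0, "ry": 0, "rz": 0},
    {"tx": 0, "ty": 0, "tz": 0, "rx": 0, "ry": 0, "rz": 0},
    {"tx": 0, "ty": 0, "tz": 0, "rx": 0, "ry": 0, "rz": 0},
  ],
)

```text
time: 40.9
tool_pos: [467.3, -354.2, 98.4]
tcp_rot: [3.141, 0.001, 1.571]
contact_force: [0.4, -0.5, -0.5]
grip_width: 54.9
finger_force: 30.0
```

Commanded 98; target about 93.

>>> carry_out(
  plan=[
    {"tx": 0, "ty": 0, "tz": -2, "rx": 0, "ry": 0, "rz": 0},
    {"tx": 0, "ty": 0, "tz": -1, "rx": 0, "ry": 0, "rz": 0},
    {"tx": 0, "ty": 0, "tz": -1, "rx": 0, "ry": 0, "rz": 0},
    {"tx": 0, "ty": 0, "tz": -1, "rx": 0, "ry": 0, "rz": 0},
    {"tx": 0, "ty": 0, "tz": 0, "rx": 0, "ry": 0, "rz": 0},
    {"tx": 0, "ty": 0, "tz": 0, "rx": 0, "ry": 0, "rz": 0},
    {"tx": 0, "ty": 0, "tz": 0, "rx": 0, "ry": 0, "rz": 0},
  ],
)

```text
time: 41.6
tool_pos: [467.0, -354.0, 92.8]
tcp_rot: [3.141, 0.0, 1.571]
contact_force: [-0.8, -0.2, 0.0]
grip_width: 55.0
finger_force: 30.0
```

>>> carry_out(
  plan=[
    {"tx": 0, "ty": 0, "tz": 0, "rx": 0, "ry": 0, "rz": 0},
    {"tx": 0, "ty": 0, "tz": 0, "rx": 0, "ry": 0, "rz": 0},
    {"tx": 0, "ty": 0, "tz": 0, "rx": 0, "ry": 0, "rz": 0},
    {"tx": 0, "ty": 0, "tz": 0, "rx": 0, "ry": 0, "rz": 0},
    {"tx": 0, "ty": 0, "tz": 0, "rx": 0, "ry": 0, "rz": 0},
    {"tx": 0, "ty": 0, "tz": 0, "rx": 0, "ry": 0, "rz": 0},
    {"tx": 0, "ty": 0, "tz": 0, "rx": 0, "ry": 0, "rz": 0},
  ],
  gripper=0,
)

```text
time: 42.3
tool_pos: [467.0, -354.0, 92.7]
tcp_rot: [3.141, 0.0, 1.571]
contact_force: [0.8, 0.2, -0.2]
grip_width: 91.7
finger_force: 0.0
```

>>> carry_out(
  plan=[
    {"tx": 0, "ty": 0, "tz": 5, "rx": 0, "ry": 0, "rz": 0},
    {"tx": 0, "ty": 0, "tz": 25, "rx": 0, "ry": 0, "rz": 0},
    {"tx": 0, "ty": 0, "tz": 40, "rx": 0, "ry": 0, "rz": 0},
    {"tx": 0, "ty": 0, "tz": 40, "rx": 0, "ry": 0, "rz": 0},
    {"tx": 0, "ty": 0, "tz": 40, "rx": 0, "ry": 0, "rz": 0},
    {"tx": 0, "ty": 35, "tz": 0, "rx": 0, "ry": 0, "rz": 0},
    {"tx": 0, "ty": 45, "tz": 0, "rx": 0, "ry": 0, "rz": 0},
    {"tx": 0, "ty": 45, "tz": 0, "rx": 0, "ry": 0, "rz": 0},
    {"tx": 0, "ty": 45, "tz": 0, "rx": 0, "ry": 0, "rz": 0},
    {"tx": 0, "ty": 45, "tz": 0, "rx": 0, "ry": 0, "rz": 0},
    {"tx": 0, "ty": 45, "tz": 0, "rx": 0, "ry": 0, "rz": 0},
    {"tx": 0, "ty": 45, "tz": 0, "rx": 0, "ry": 0, "rz": 0},
  ],
)

```text
time: 43.5
tool_pos: [466.7, -47.2, 243.3]
tcp_rot: [3.141, 0.0, 1.57]
contact_force: [-0.5, -0.6, 0.1]
grip_width: 91.8
finger_force: 0.0
```

>>> carry_out(
  plan=[
    {"tx": 0, "ty": 45, "tz": 0, "rx": 0, "ry": 0, "rz": 0},
    {"tx": 0, "ty": 45, "tz": 0, "rx": 0, "ry": 0, "rz": 0},
    {"tx": 0, "ty": 45, "tz": 0, "rx": 0, "ry": 0, "rz": 0},
    {"tx": 0, "ty": 45, "tz": 0, "rx": 0, "ry": 0, "rz": 0},
    {"tx": 0, "ty": 45, "tz": 0, "rx": 0, "ry": 0, "rz": 0},
    {"tx": 0, "ty": 45, "tz": 0, "rx": 0, "ry": 0, "rz": 0},
    {"tx": 0, "ty": 30, "tz": 0, "rx": 0, "ry": 0, "rz": 0},
    {"tx": 0, "ty": 0, "tz": 0, "rx": 0, "ry": 0, "rz": 0},
    {"tx": 0, "ty": 0, "tz": 0, "rx": 0, "ry": 0, "rz": 0},
  ],
)

```text
time: 44.4
tool_pos: [466.7, 251.2, 242.8]
tcp_rot: [-3.142, 0.0, 1.572]
contact_force: [-0.2, -0.1, 1.7]
grip_width: 91.7
finger_force: 0.0
```

```bash
python3 - <<'E'
from h import *
im=cv2.cvtColor(bot.capture("scene"),cv2.COLOR_RGB2BGR)
cv2.imwrite("pics/f.png",cv2.resize(im[110:310,140:360],None,fx=3,fy=3,interpolation=cv2.INTER_CUBIC))
E
```

```text
(no output)
```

View pics/f.png

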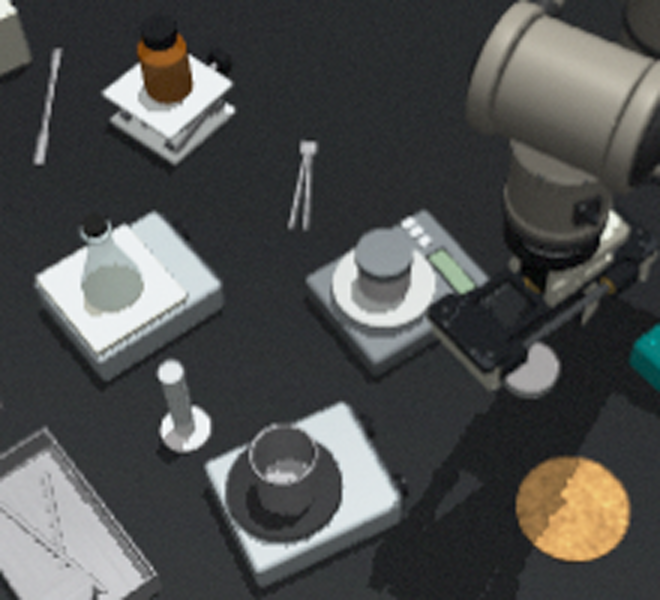

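Final view: bottle upright on the jack (165,75), flask on the stirrer (112,285), jar on the balance (382,270), beaker on the hotplate (284,475). All are centred, and the cylinder (186,430) hasn't moved.

```bash
python3 -c "
from plant import bot
print(bot.close_job())"
```

```text
the job is handed in; nothing more can be done
None
```

The job is handed in at about 44 s: the flask is on the stirrer, the beaker on the hotplate, the jar on the balance and the bottle on the jack; in the last picture all stand upright and centred, with the measuring cylinder where it was.

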